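# Pin the board carriage of a test jig against its sprung contacts

### The job

The carriage with the circuit board stands drawn out of the test jig. Slide it in by its handle until its connector meets the sprung contacts; they hold it short of the latch. Then take the tapered drift, the pin with the square head, from the black pin block, put its tip into the hole of the carriage's tongue and draw the carriage on with it until you feel the tip find the latch hole below; press it down so that the taper pulls the two holes into line and the collar sits flat on the tongue, and let go. Push the carriage and the pin steadily and never force them: about 20 N is the most either should take. Leave the other things on the bench alone.

Things in the scene. Friction and masses are not known exactly. Their poses are not given: they have to be found in the camera images.
- jig: Fixed test jig; x = the carriage's slide direction, in towards the contacts; z up; origin at the underside of the base plate (430 x 230 x 10 mm, x -95 to +335), on the latch hole's nominal axis. The latch hole, 16.8 mm wide, 40 mm deep, is in the dark steel latch block, top (60 x 50 mm) 50 mm above the origin. The block is clamped in slots anywhere from -7 to +7 mm in x of nominal, not measured.
- carriage: Sliding plate with the circuit board, moves only along the jig's x; same axes as the jig. Origin on the axis of its tongue hole, on the tongue's top face, 59 mm above the jig's origin. It starts at x -30 to -60 mm from the jig's origin. Tongue 60 x 56 mm around the hole, 8 mm thick, 1 mm above the latch block; hole 16.8 mm, no chamfer; across x (in y) the two holes are in line.
- handle (a point): Centre of the carriage's handle: a black cross bar 12 x 126 x 12 mm (long along y) on two posts, 52 mm to +x of the carriage's origin and 36 mm above it. The board begins 8 mm to +x of it and lies lower; its parts reach up to 30 mm above the carriage's origin. Sliding rubs with about 2 N, plus about 60 N per m/s.
- contacts (a point): Middle of the white bank of sprung contacts on the jig (its -x face). The carriage's connector meets it at carriage x = -12 mm from the jig's origin, where it pushes back with 3.7 N, 0.25 N more per further mm, and returns a carriage that is let go to about -12 mm. The tongue hole is then 5 to 19 mm short of the latch hole. A dead stop is at +10 mm.
- drift: Loose steel drift pin, about 130 g, upright in a hole of the pin block at the start. Origin at the centre of its collar's underside, z up to the head. Below it 43 mm of pin: 12 mm parallel of diameter 16 mm, then taper to 11.6 mm at the tip, its edge broken to 10.4 mm. Collar diameter 28 mm, z 0 to 4 mm. Above it the square head to grip, 20 x 20 mm, sides along the body's x and y, z 4 to 32 mm.
- drift_tip (a point): The end of the drift's tip, 43 mm below its origin.
- pin_block: Fixed black block 130 x 60 x 48 mm, origin at the centre of its underside, long side along x. Two holes of 19.5 mm, 46 mm deep, at x = -32 and +32 mm: the drift stands in one and the plug gauge in the other, collars resting on the block's top; either may be in either hole.
- plug_gauge: Bystander: plain cylindrical gauge with a round knob of 18 mm diameter, no taper, 30 mm high above the block, standing in the other hole of the pin block. Origin at the underside of its collar.
- spool: Bystander: reel of solder, diameter 58 mm, 45 mm high, standing on end; origin at the centre of its underside.
- screwdriver: Bystander: yellow handled screwdriver, 200 mm long, lying; origin at its middle on the bench.
- carton: Bystander: small white carton 90 x 60 x 45 mm; origin at the centre of its underside.
Things that resemble listed ones, but are neither listed nor needed, are in the scene too. Leave any blue or green look-alike of the drift alone.

How it is judged (in metres and radians):
On the way, in this order (a step that is already met when the one before it is completed fails the run):
1. the carriage is slid in until it meets the sprung contacts, while the drift is still away from the tongue (x of carriage in the frame of jig above -0.016 m and horizontal distance between drift and carriage above 0.05 m), for 0.2 s.
2. the drift's tip is through the tongue hole and in the latch hole (z of drift_tip in the frame of jig below 0.046 m and horizontal distance between drift_tip and carriage below 0.009 m), for 0.1 s.
At the end, for the whole second after the job is handed in: the drift stands upright (within 0.06 rad) down through the tongue hole and the latch hole below it, its collar within 1.5 mm of the tongue's top and its axis within 2.5 mm of the tongue hole's, the carriage held in against the contacts (not back past -9.5 mm), the drift let go and at rest (z of drift in the frame of carriage below 0.0015 m and horizontal distance between drift and carriage below 0.0025 m and angle between drift's own z axis and vertical below 0.06 rad and x of carriage in the frame of jig above -0.0095 m and linear speed of drift below 0.01 m/s and contact force between the fingers and drift below 0.1 N); the robot touches nothing.
It fails at once if the drift is forced: its contact forces on the jig and carriage, added up, pass 70 N (a steady push of 20 N with the squeeze of the sprung holes adds up to less than 45 N) (contact force between drift and jig above 70 N).
It fails at once if the robot pushes on the jig or the carriage with more than 30 N (contact force between the arm and jig above 30 N).
It fails at once if a bystander is moved by more than 20 mm (distance of any of plug_gauge, spool, screwdriver, carton from where it was at the start of the episode above 0.02 m).
It also fails if it takes over 72 s, if anything falls off the work surface, if the arm or the gripper's body presses on something with over 40 N, if the wrist force passes 120 N, or if a joint passes its speed limit or range.

### The arm

A 7-joint arm with a two-finger parallel gripper is mounted at the origin on the work surface. World frame = base frame: x ahead of the robot, y to its left, z up, the work surface at z = 0. Lengths are in mm, angles in rad, forces in N, time in s.
With the tool pointing down it reaches from about 400 to 875 mm from the base axis. Payload 6.5 kg.
Tool frame: the origin (TCP) lies between the finger pads; the fingertips stand 19 mm ahead of it and the grasp point (between the pads) is the TCP; z points along the fingers, y is the line along which they close (so a half turn about z gives the same grasp; the last joint's range is limited). The gripper opens to 88 mm and grips with 3 to 60 N. Pads are 18 mm wide; open, the fingers measure 123 mm over their backs; the gripper's body (75 mm by 187 mm) begins 45 mm behind the grasp point.
Start: joints at [1.193, 0.536, -0.004, 1.538, 0.003, 1.067, -0.071], TCP at [199.398, -618.652, 257.716] pointing down, gripper open.
Joint ranges: [-2.7, 2.7], [-0.37, 2.16], [-1.27, 1.26], [0.24, 2.4], [-1.31, 4.45], [0.19, 1.91], [-2.76, 2.76]. Speed limits (rad/s): [2.39, 2.39, 3.14, 3.14, 3.14, 3.14, 3.14].

### API

Orientations are given as a unit quaternion [x, y, z, w].
In Python, from cell import arm gives the robot as it stands. The module is installed in compiled form; this text tells all that it offers.
- The arm moves only by the shell command python3 -m handwheel 'ROWS' [FORCE]. ROWS is JSON, a list of rows, each a list of 3 entries, a list of its own where there are three numbers: the closure, from -1 (fully open) to 1 (shut), then the shift along the tool's x, y, z in m, then the turn, a rotation vector about the tool's x, y, z in degrees. In form: [[fingers, [tx, ty, tz], [rx, ry, rz]], ...]. A call has 1 to 8 rows; each row shifts and turns the commanded pose from where the row before left it, along the tool's axes as they then stand; what a row does not reach is not made up. A row lasts 1/10 s, in which the tool goes at most 50 mm and 8.59 degrees, less where a joint would pass 70% of its speed; a pose out of reach is approached as far as the arm can. A call is refused whole if a number of a shift passes 0.05 or a number of a turn 8.59, either way. A call with a gripper value outside its range is refused whole. The fingers move at their own pace and stop on an object; FORCE is the grip in N (left out, the last holds). Time passes only in rows, so rows that do not move let the fingers close. It gives the time, the measured TCP pose, the force, the opening and the grip force at its end, in the units of the state.
- arm.state(): the state, without advancing time (a new reading comes with each control period).
- arm.camera(name): name is "side" or "top" or "wrist"; returns a dict with "color" (420x560x3 uint8, red, green, blue), "z_map" (420x560 float32, mm along the optical axis (not along the pixel's ray), 0 where there is no reading), "fx", "fy", "cx", "cy" (pixels), "distortion" ([k1, k2, p1, p2, k3] as OpenCV has them; the pictures are not rectified), "world_from_camera" (4x4, takes a point from camera to world coordinates); the wrist camera has in their place "tool_from_camera" (4x4, takes a point from camera to tool coordinates, whose origin is the TCP and whose axes are the flange's). Camera axes: x right, y up, looking along -z (the intrinsics and any distortion apply to the point x, -y, -z); pixel columns grow to the right and rows downward; lengths in mm; the calibration is good to about 2 mm. A picture is of the moment at which its call begins: read the wrist's pose just before it.
- arm.sign_off(): hands the job in; it is judged then, once.
Trained networks look in the newest picture that a camera, given by its name, has taken for a name from the list of things; names that differ only in an ending like _2 or _b are one class to them, and where a whole thing is asked for, a point or a joint stands for the part that bears it (a point fixed in the world has none). Each returns a list of dicts, best first, with "confidence" (0 to 1); they miss things now and then, are a little off and sometimes report something else, mostly with a low value. They report only what shows in the picture. A call takes as long as a camera call. They do not tell look-alikes from the thing itself.
- arm.boxes_of(label, camera): "pixel" ([column, row] in pixels, amid what is visible of it).
- arm.mark_of(label, camera): "pixel" ([column, row] in pixels: a listed point, or the origin of a listed thing).
The state is a dict: "t": time; "q": joint angles; "qd": joint speeds; "joint_torque": joint torques, N m; "tool_pos": TCP position; "eef_rot": TCP orientation; "contact_force": force on the tool from outside, world axes, zero at the start; "moment": the same for the moment, N m; "opening": finger opening in mm; "grasp_force": force on a finger pad.
Only numpy, scipy, OpenCV 4.12 (cv2) and the standard library are available. Lean on these libraries where they do the work, as an engineer would, in place of code of your own. Each camera call takes 0.05 s, during which the arm holds its last target. There are 200 camera calls.

## Working session

There is one attempt and no reset: what is moved stays moved. The work goes in short steps, Python scripts to look and compute and a shell command to move; the robot and the scene stay as the last step left them, time stands still between calls to the robot, and variables do not carry over. Pictures are saved under pics/ and viewed, at most 10 in all, crops included, and the job is handed in when it is done.

```bash
mkdir -p pics
cat > h.py <<'E'
import numpy as np, cv2, json
from cell import arm
from scipy.spatial.transform import Rotation as R
def shot(cam):
    s=arm.state(); c=arm.camera(cam)
    if 'world_from_camera' in c: T=np.array(c['world_from_camera'])
    else:
        W=np.eye(4); W[:3,:3]=R.from_quat(s['eef_rot']).as_matrix(); W[:3,3]=s['tool_pos']
        T=W@np.array(c['tool_from_camera'])
    c['T']=T; return c
def ray(c,px):
    K=np.array([[c['fx'],0,c['cx']],[0,c['fy'],c['cy']],[0,0,1.]])
    u=cv2.undistortPoints(np.array([[px]],float),K,np.array(c['distortion'],float))[0,0]
    d=np.array([u[0],-u[1],-1.]); return c['T'][:3,3],c['T'][:3,:3]@d
def at_depth(c,px):
    o,d=ray(c,px); x,y=int(round(px[0])),int(round(px[1]))
    z=c['z_map'][max(0,y-1):y+2,max(0,x-1):x+2]; z=z[z>0]
    return o+d*np.median(z) if len(z) else None
def at_z(c,px,z):
    o,d=ray(c,px); return o+d*(z-o[2])/d[2]
def tri(rs):
    A=np.zeros((3,3));b=np.zeros(3)
    for o,d in rs:
        d=d/np.linalg.norm(d);P=np.eye(3)-np.outer(d,d);A+=P;b+=P@o
    p=np.linalg.solve(A,b)
    return p,[float(np.linalg.norm(np.cross(p-o,d/np.linalg.norm(d)))) for o,d in rs]
def save(c,n): cv2.imwrite('pics/'+n,c['color'][:,:,::-1])
E
python3 - <<'E'
from h import *
np.set_printoptions(precision=1,suppress=True)
print(arm.state())
for cam in('side','top'):
    c=shot(cam); save(c,cam+'0.png'); print(cam,c['T'][:3,3],c['fx'])
    for l in ['jig','carriage','handle','contacts','drift','drift_tip','pin_block','plug_gauge','spool','screwdriver','carton']:
        for m in arm.mark_of(l,cam)[:3]: print(l,np.array(m['pixel']),round(m['confidence'],2),at_depth(c,m['pixel']))
E
```

```text
{'t': 0.0, 'q': array([ 1.2,  0.5, -0. ,  1.5,  0. ,  1.1, -0.1]), 'qd': array([ 0.,  0., -0., -0., -0., -0.,  0.]), 'joint_torque': array([  0. , -57.1,   1. , -25.2,  -0.1,   0. ,   0. ]), 'tool_pos': array([ 199.2, -618.1,  256.9]), 'eef_rot': array([ 1. ,  0.2, -0. , -0. ]), 'contact_force': array([-0.1, -0.6,  0.2]), 'moment': array([-0., -0., -0.]), 'grasp_force': 0.0, 'opening': 87.9745575026805}
side [197.8 709.  537.5] 423.46229141449385
jig [289.1 264.9] 0.76 [502.9  55.5  27.1]
carriage [301.7 249.8] 0.69 [488.4  27.1  52.3]
handle [282.9 224.8] 0.96 [530.8  31.7 102.8]
contacts [202.8 214.8] 0.87 [742.8  21.9  66. ]
drift [372.5 182.1] 0.75 [ 456.3 -379.1   53.3]
drift [328.6 187.8] 0.68 [ 551.4 -287.4   51.8]
drift [344.1 174.8] 0.62 [ 548.5 -405.8   46.4]
drift_tip [348.1 185.7] 0.69 [ 494.3 -276.5   75.1]
drift_tip [299.9 199.8] 0.64 [ 629.7 -275.3    1.7]
drift_tip [367.7 197.8] 0.56 [ 464.6 -380.3    1.8]
pin_block [340.4 201. ] 0.7 [ 505.3 -257.3   36.1]
pin_block [201.2 210.8] 0.45 [739.7  30.5  81.3]
plug_gauge [350.  194.6] 0.65 [ 485.8 -272.8   52.8]
spool [219.
[... 257 characters left out ...]
.4  51.1]
handle [253.4 229.2] 0.71 [530.5  24.3 103. ]
contacts [245.5 139.9] 0.88 [746.8  41.8  10.7]
contacts [150.1 235.2] 0.51 [524.  261.3  45.9]
drift [386.  183.9] 0.58 [ 625.9 -277.9   56.8]
drift [398.7 218.4] 0.46 [ 546.  -294.8   81.3]
drift [447.3 220.3] 0.45 [ 539.3 -406.    70.4]
drift_tip [427.3 252.7] 0.68 [ 465.1 -383.8    3.9]
drift_tip [438.1 222.6] 0.58 [ 535.8 -412.1    7.4]
drift_tip [382.6 186.6] 0.53 [ 626.  -285.5    3.2]
pin_block [386.  231.2] 0.9 [ 518.6 -274.8   49.7]
plug_gauge [387.8 243.7] 0.66 [ 490.4 -276.2   54.1]
spool [149.4 234.8] 0.55 [524.9 262.8  45.9]
screwdriver [411.8 157.4] 0.86 [ 691.3 -351.6   24.4]
carton [114.2 167.5] 0.81 [681.3 342.6  45.9]
```

View pics/top0.png

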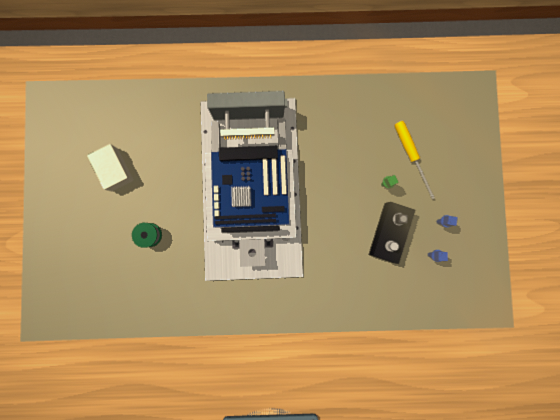

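View pics/side0.png

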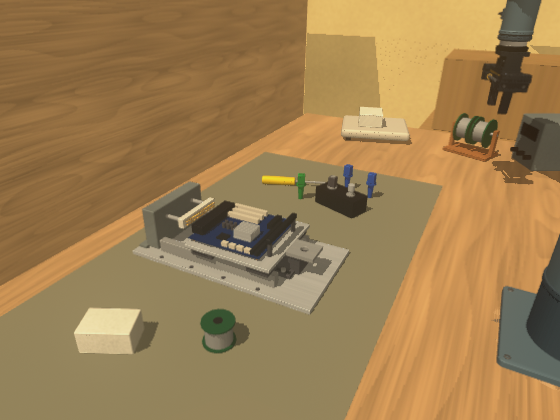

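The pictures show the jig in the middle: tongue hole at top-view (252,254), handle bar at about (253,229), slide direction up in the image, which is world +x. The black pin block is at (393,232). Its far hole (400,218) seems to hold the square-headed drift and its near hole (391,246) the round-knobbed gauge. The blue and green look-alikes stand around it.

```bash
cat >> h.py <<'E'
def go(p,yaw=None):
    "tool-frame shift (m) and z turn (deg) to reach world p [mm] with tool-x heading yaw [deg]; turn about tool axes after shift"
    s=arm.state(); M=R.from_quat(s['eef_rot']).as_matrix()
    sh=M.T@(np.array(p,float)-s['tool_pos'])/1000
    tgt=M
    if yaw is not None:
        a=np.radians(yaw); x=np.array([np.cos(a),np.sin(a),0]); z=np.array([0,0,-1.]); tgt=np.c_[x,np.cross(z,x),z]
    tr=np.degrees(R.from_matrix(M.T@tgt).as_rotvec())
    print('shift',sh.round(4),'turn',tr.round(2),'now',s['tool_pos'].round(1),'yaw',np.degrees(np.arctan2(M[1,0],M[0,0])).round(2),'tilt',np.degrees(np.arccos(-M[2,2])).round(2),'t',s['t'])
E
python3 - <<'E'
from h import *
np.set_printoptions(precision=4,suppress=True)
c=shot('wrist'); print(c['tool_from_camera'],c['fx'])
go([480,-280,300]); go([480,-280,300],0); go([450,30,330],0)
E
```

```text
[[  -0.0014    0.9661    0.2581   66.9167]
 [   1.        0.0014    0.0001   -0.6753]
 [  -0.0003    0.2581   -0.9661 -126.5455]
 [   0.        0.        0.        1.    ]] 360.6304577264438
shift [ 0.371  -0.2362 -0.0423] turn [0. 0. 0.] now [ 199.4 -618.6  257.7] yaw 17.87 tilt 0.0 t 1.25
shift [ 0.371  -0.2362 -0.0423] turn [ 0.    0.   17.87] now [ 199.4 -618.6  257.7] yaw 17.87 tilt 0.0 t 1.25
shift [ 0.4375 -0.5405 -0.0723] turn [ 0.    0.   17.87] now [ 199.4 -618.6  257.7] yaw 17.87 tilt 0.0 t 1.25
```

```bash
python3 -m handwheel '[[-1,[0.048,-0.029,-0.005],[0,0,0]],[-1,[0.048,-0.029,-0.005],[0,0,0]],[-1,[0.048,-0.029,-0.005],[0,0,0]],[-1,[0.048,-0.029,-0.005],[0,0,0]],[-1,[0.048,-0.029,-0.005],[0,0,0]],[-1,[0.048,-0.029,-0.005],[0,0,0]],[-1,[0.048,-0.029,-0.005],[0,0,0]],[-1,[0.048,-0.029,-0.005],[0,0,0]]]'; python3 -m handwheel '[[-1,[0,0,0],[0,0,6]],[-1,[0,0,0],[0,0,6]],[-1,[0,0,0],[0,0,6]],[-1,[0,0,0],[0,0,0]],[-1,[0,0,0],[0,0,0]]]'
python3 - <<'E'
from h import *
np.set_printoptions(precision=1,suppress=True)
c=shot('wrist'); save(c,'w1.png')
for l in ['drift','drift_tip','pin_block','plug_gauge']:
    for m in arm.mark_of(l,'wrist')[:4]: print(l,np.array(m['pixel']),round(m['confidence'],2),at_depth(c,m['pixel']))
go([450,30,300],0)
E
```

```text
t: 2.05
tool_pos: [461.8, -316.3, 293.7]
eef_rot: [0.988, 0.155, 0.0, 0.0]
contact_force: [0.8, -0.7, -0.6]
opening: 88.0
grasp_force: 0.0
t: 2.55
tool_pos: [460.7, -317.9, 293.3]
eef_rot: [1.0, 0.0, -0.0, 0.0]
contact_force: [0.0, 0.5, -0.6]
opening: 88.2
grasp_force: 0.0
drift [345.7 176. ] 0.83 [ 466.9 -382.    75.3]
drift [265.3  89.5] 0.7 [ 547.  -305.    80.2]
drift [371.  100.3] 0.58 [ 538.1 -403.    73.9]
drift_tip [339.3 168.3] 0.95 [ 471.5 -378.7   56.5]
drift_tip [362.  101.2] 0.91 [ 538.  -400.9   46.1]
drift_tip [251.8   7.9] 0.51 [ 624.9 -291.6   46.5]
pin_block [259.7 119.9] 0.85 [ 519.4 -298.    46.9]
plug_gauge [244.1 149.8] 0.89 [ 492.4 -284.4   77. ]
shift [-0.  -0.3 -0. ] turn [-0.   0.  -0.1] now [ 460.7 -318.   293.2] yaw -0.09 tilt 0.0 t 2.8
```

View pics/w1.png

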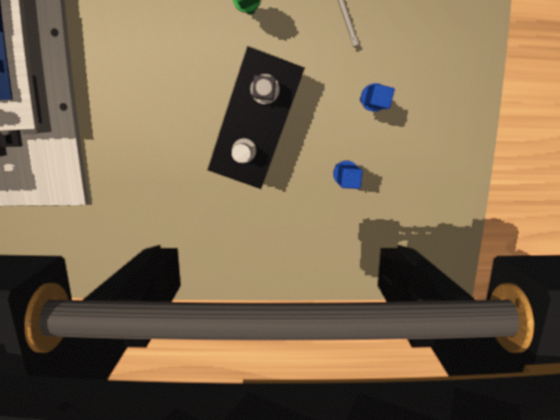

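The wrist view shows the square-headed drift at (264,88) in the far hole and the round gauge at (243,150) in the near one. The blue and green look-alikes are outside the block. Next I move over the jig.

```bash
python3 -m handwheel '[[-1,[-0.004,-0.043,0],[0,0,0]],[-1,[-0.004,-0.043,0],[0,0,0]],[-1,[-0.004,-0.043,0],[0,0,0]],[-1,[-0.004,-0.043,0],[0,0,0]],[-1,[-0.004,-0.043,0],[0,0,0]],[-1,[-0.004,-0.043,0],[0,0,0]],[-1,[-0.004,-0.043,0],[0,0,0]],[-1,[-0.004,-0.043,0],[0,0,0]]]';python3 -m handwheel '[[0.9,[0,0,0],[0,0,0]],[0.9,[0,0,0],[0,0,0]],[0.9,[0,0,0],[0,0,0]]]'
python3 - <<'E'
from h import *
np.set_printoptions(precision=1,suppress=True)
c=shot('wrist'); save(c,'w2.png')
for l in ['jig','carriage','handle','contacts']:
    for m in arm.mark_of(l,'wrist')[:4]: print(l,np.array(m['pixel']),round(m['confidence'],2),at_depth(c,m['pixel']))
np.savez('w2.npz',color=c['color'],z_map=c['z_map'],T=c['T'],fx=c['fx'],fy=c['fy'],cx=c['cx'],cy=c['cy'],distortion=c['distortion'])
E
```

```text
t: 3.6
tool_pos: [429.2, 27.7, 293.5]
eef_rot: [1.0, -0.001, 0.0, 0.0]
contact_force: [1.0, -0.5, -0.2]
opening: 88.3
grasp_force: 0.0
t: 3.9
tool_pos: [429.7, 24.9, 293.2]
eef_rot: [1.0, -0.002, -0.0, 0.0]
contact_force: [-0.2, 0.0, -0.7]
opening: 65.9
grasp_force: 0.0
jig [271.1  91.5] 0.8 [515.4  32.6  58.1]
carriage [271.6 128.8] 0.91 [477.7  33.4   9.3]
handle [272.2  63.2] 0.68 [536.1  30.6 100.8]
```

View pics/w2.png

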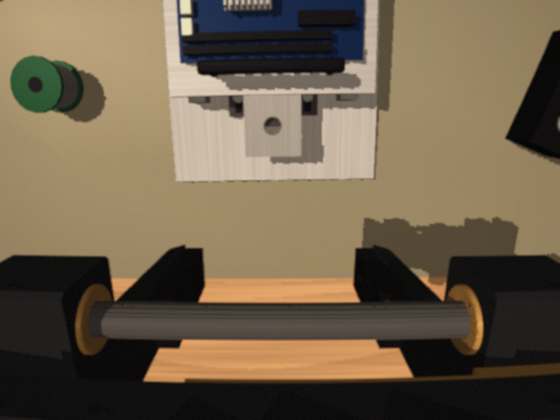

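The wrist view shows the tongue hole at (272,126), the black handle bar from (197,68) to (344,65), and the base plate's front edge at row 181.

```bash
cat >> h.py <<'E'
def cloud(c):
    h,w=c['z_map'].shape; K=np.array([[c['fx'],0,c['cx']],[0,c['fy'],c['cy']],[0,0,1.]])
    v,u=np.mgrid[0:h,0:w]; p=cv2.undistortPoints(np.stack([u,v],-1).reshape(-1,1,2).astype(float),K,np.array(c['distortion'],float)).reshape(h,w,2)
    z=c['z_map'].astype(float); P=np.stack([p[...,0]*z,-p[...,1]*z,-z],-1)
    W=P@c['T'][:3,:3].T+c['T'][:3,3]; W[z==0]=np.nan; return W
E
cat > bar.py <<'E'
from h import *
def bar(c,x0,x1):
    W=cloud(c); m=(W[...,2]>96)&(W[...,2]<107)&(abs(W[...,1]-28)<75)&(W[...,0]>x0)&(W[...,0]<x1)
    r=cv2.minAreaRect(W[m][:,:2].astype(np.float32)); return r,np.median(W[m],0),m.sum()
E
python3 - <<'E'
from bar import *
np.set_printoptions(precision=2,suppress=True)
c=dict(np.load('w2.npz')); print(bar(c,510,555))
W=cloud(c)
m=(abs(W[...,2]-59)<3)&(W[...,0]>440)&(W[...,0]<505)&(abs(W[...,1]-30)<40)
print('tongue',cv2.minAreaRect(W[m][:,:2].astype(np.float32)),np.median(W[m],0))
m2=(abs(W[...,2]-10)<4)&(W[...,0]<475)&(abs(W[...,1]-30)<150); print('plate',cv2.minAreaRect(W[m2][:,:2].astype(np.float32)))
# front edge line
xs=[];ys=[]
for y in range(-70,130,8):
    k=m2&(abs(W[...,1]-y)<2)
    if k.sum()>3: ys.append(y);xs.append(np.nanmin(W[...,0][k]))
print(np.degrees(np.arctan(np.polyfit(ys,xs,1)[0])),ys[0],ys[-1],xs[0],xs[-1])
# hole
g=cv2.cvtColor(c['color'],cv2.COLOR_RGB2GRAY); sub=g[112:140,258:288]; _,t=cv2.threshold(sub,0,255,cv2.THRESH_BINARY_INV+cv2.THRESH_OTSU)
n,l,s,cen=cv2.connectedComponentsWithStats(t)
for i in range(1,n): 
    if s[i,4]>20: px=cen[i]+[258,112]; print(px,s[i],at_z(c,px,59))
ct=shot('top'); o=[]
for px in ([252,254],): print('top hole',at_z(ct,px,59))
g=cv2.cvtColor(ct['color'],cv2.COLOR_RGB2GRAY)[245:264,244:262]; _,t=cv2.threshold(g,0,255,cv2.THRESH_BINARY_INV+cv2.THRESH_OTSU)
n,l,s,cen=cv2.connectedComponentsWithStats(t)
for i in range(1,n):
    if s[i,4]>8: px=cen[i]+[244,245]; print('top',px,s[i],at_z(ct,px,59))
print('top bar',bar(ct,510,555))
E
```

```text
(((534.7483520507812, 32.2042350769043), (12.734506607055664, 124.58422088623047), 0.5297808647155762), array([534.54,  32.48, 100.27]), np.int64(2252))
tongue ((478.9751892089844, 32.234527587890625), (51.880943298339844, 55.749576568603516), 0.1923142373561859) [478.02  32.16  58.52]
plate ((447.9022521972656, 31.05328369140625), (55.7775764465332, 231.01934814453125), 0.5408990979194641)
-0.5710382057372213 -70 122 421.3352791242166 420.084154139283
[271.98 125.18] [  6   5  17  18 246] [483.47  32.04  59.  ]
top hole [475.79  30.42  59.  ]
top [251.5  252.17] [ 4  4  8  8 48] [479.89  31.44  59.  ]
top bar (((531.3560791015625, 31.538787841796875), (11.955375671386719, 124.62830352783203), 0.6543397903442383), array([531.43,  31.55, 101.77]), np.int64(325))
```

```bash
python3 -m handwheel '[[1,[0.024,-0.002,0.02],[0,0,-0.7]],[1,[0.024,-0.003,0.03],[0,0,0]],[1,[0.022,-0.002,0.03],[0,0,0]],[1,[0,0,0.04],[0,0,0]],[1,[0,0,0.04],[0,0,0]],[1,[0,0,0.022],[0,0,0]],[1,[0,0,0],[0,0,0]],[1,[0,0,0],[0,0,0]]]' 20; python3 -c "
from h import *
go([500,32,106],0.57)"
```

```text
t: 5.0
tool_pos: [499.8, 33.4, 111.6]
eef_rot: [1.0, 0.005, -0.0, -0.0]
contact_force: [-0.1, 0.1, 0.8]
opening: 0.4
grasp_force: 0.0
shift [0.0002 0.0014 0.0056] turn [-0.    0.   -0.02] now [499.8  33.4 111.6] yaw 0.55 tilt 0.0 t 5.0
```

```bash
python3 -m handwheel '[[1,[0,0.0014,0.006],[0,0,0]],[1,[0.005,0,0],[0,0,0]],[1,[0.005,0,0],[0,0,0]],[1,[0.004,0,0],[0,0,0]],[1,[0.004,0,0],[0,0,0]],[1,[0.004,0,0],[0,0,0]]]'; for i in 1 2; do python3 -m handwheel '[[1,[0.003,0,0],[0,0,0]],[1,[0.003,0,0],[0,0,0]]]'; done
```

```text
t: 5.6
tool_pos: [520.9, 32.4, 105.2]
eef_rot: [1.0, 0.005, -0.001, 0.0]
contact_force: [-4.5, -0.6, 3.9]
opening: 0.1
grasp_force: 2.1
t: 5.8
tool_pos: [527.1, 32.4, 105.1]
eef_rot: [1.0, 0.005, -0.001, 0.0]
contact_force: [-4.2, -0.3, 3.1]
opening: 0.8
grasp_force: 2.0
t: 6.0
tool_pos: [533.4, 32.5, 105.1]
eef_rot: [1.0, 0.005, -0.0, 0.0]
contact_force: [-3.7, 0.7, 2.0]
opening: 0.4
grasp_force: 1.9
```

```bash
for i in 1 2 3 4 5 6; do python3 -m handwheel '[[1,[0.002,0,0],[0,0,0]]]' | grep -E "tool_pos|contact"; done
```

```text
tool_pos: [535.7, 32.5, 105.1]
contact_force: [-2.7, -0.1, 1.1]
tool_pos: [537.7, 32.6, 105.1]
contact_force: [-2.8, -0.1, -0.7]
tool_pos: [538.8, 32.5, 105.1]
contact_force: [-7.3, -0.2, 5.6]
tool_pos: [540.4, 32.6, 105.1]
contact_force: [-7.4, 0.1, 5.4]
tool_pos: [542.2, 32.6, 105.1]
contact_force: [-6.7, 1.4, 6.8]
tool_pos: [544.1, 32.6, 105.1]
contact_force: [-7.9, 0.2, 7.5]
```

```bash
python3 -m handwheel '[[1,[0,0,0],[0,0,0]],[1,[0,0,0],[0,0,0]],[1,[0,0,0],[0,0,0]],[1,[-0.004,0,0],[0,0,0]],[1,[-0.004,0,0],[0,0,0]],[1,[-0.008,0,0],[0,0,0]],[1,[-0.01,0,0],[0,0,0]],[1,[-0.02,0,0],[0,0,0]]]'; python3 -m handwheel '[[1,[0,0,-0.04],[0,0,0]],[1,[0,0,-0.04],[0,0,0]],[-0.5,[-0.025,0,-0.03],[0,0,0]],[-0.5,[-0.025,0,-0.03],[0,0,0]],[-0.5,[-0.01,0,0],[0,0,0]],[-0.5,[0,0,0],[0,0,0]],[-0.5,[0,0,0],[0,0,0]]]'
cat > hole.py <<'E'
from bar import *
def blob(c,u,v,r,z):
    g=cv2.cvtColor(c['color'],cv2.COLOR_RGB2GRAY)[v-r:v+r,u-r:u+r]; _,t=cv2.threshold(g,0,255,cv2.THRESH_BINARY_INV+cv2.THRESH_OTSU)
    n,l,s,cen=cv2.connectedComponentsWithStats(t); o=[]
    for i in range(1,n):
        if s[i,4]>8 and s[i,0]>0 and s[i,1]>0 and s[i,0]+s[i,2]<2*r and s[i,1]+s[i,3]<2*r: o.append((cen[i]+[u-r,v-r],s[i,2:],at_z(c,cen[i]+[u-r,v-r],z)))
    return o
E
python3 - <<'E'
from hole import *
np.set_printoptions(precision=2,suppress=True)
for cam in('wrist','top'):
    c=shot(cam); print(cam,bar(c,530,580))
    if cam=='wrist': save(c,'w3.png')
    for m in arm.mark_of('carriage',cam)[:2]: print(m['pixel'],m['confidence'],at_z(c,m['pixel'],59)); u,v=map(int,np.round(m['pixel'])); print(blob(c,u,v,16 if cam=='wrist' else 10,59))
go([560,-305,200])
E
```

```text
t: 7.4
tool_pos: [499.9, 32.2, 105.5]
eef_rot: [1.0, 0.005, 0.001, -0.0]
contact_force: [-0.6, 0.3, -0.0]
opening: 0.7
grasp_force: 0.0
t: 8.1
tool_pos: [439.4, 31.3, 244.5]
eef_rot: [1.0, 0.005, -0.0, 0.0]
contact_force: [0.0, -1.2, -0.2]
opening: 38.5
grasp_force: 0.0
wrist (((554.51416015625, 32.244972229003906), (12.56584644317627, 125.60577392578125), 0.7198700904846191), array([554.19,  32.95, 100.27]), np.int64(3131))
[279.6, 115.6] 0.9 [502.77  31.97  59.  ]
[(array([279.37, 115.27]), array([ 20,  21, 332], dtype=int32), array([503.04,  32.16,  59.  ]))]
top (((551.3638916015625, 31.166667938232422), (12.114995002746582, 124.75294494628906), 0.6549561619758606), array([551.24,  31.25, 101.88]), np.int64(329))
[251.8, 242.4] 0.74 [501.62  30.27  59.  ]
[(array([251.4, 243.4]), array([ 8,  8, 48], dtype=int32), array([499.43,  31.23,  59.  ]))]
shift [0.12 0.34 0.04] turn [0. 0. 0.] now [439.7  31.6 244.3] yaw 0.57 tilt 0.09 t 8.3
```

```bash
python3 -m handwheel '[[-0.5,[0.006,0.0415,0],[0,0,0]],[-0.5,[0.006,0.0415,0],[0,0,0]],[-0.5,[0.006,0.0415,0],[0,0,0]],[-0.5,[0.006,0.0415,0],[0,0,0]],[-0.5,[0.006,0.0415,0],[0,0,0]],[-0.5,[0.006,0.0415,0],[0,0,0]],[-0.5,[0.006,0.0415,0],[0,0,0]],[-0.5,[0,0.037,0],[0,0,0]]]'; python3 -m handwheel '[[-0.5,[0,0,0],[0,0,0]],[-0.5,[0,0,0],[0,0,0]]]'
cat > pin.py <<'E'
from h import *
np.set_printoptions(precision=2,suppress=True)
def look(name):
    c=shot('wrist'); save(c,name+'.png')
    np.savez(name+'.npz',color=c['color'],z_map=c['z_map'],T=c['T'],fx=c['fx'],fy=c['fy'],cx=c['cx'],cy=c['cy'],distortion=c['distortion'])
    W=cloud(c); near=np.hypot(W[...,0]-547,W[...,1]+302)<25
    for nm,a,b in(('head',74,90),('collar',49.5,56)):
        m=near&(W[...,2]>a)&(W[...,2]<b); 
        if m.sum()>5: print(nm,m.sum(),np.median(W[m],0),cv2.minAreaRect(W[m][:,:2].astype(np.float32)))
    blk=(abs(W[...,2]-48)<2.5)&(abs(W[...,0]-515)<90)&(abs(W[...,1]+290)<90)
    print('block',blk.sum(),np.median(W[blk],0),cv2.minAreaRect(W[blk][:,:2].astype(np.float32)))
    for l in('drift','plug_gauge','pin_block'):
        for m in arm.mark_of(l,'wrist')[:3]: print(l,np.array(m['pixel']),round(m['confidence'],2),at_z(c,m['pixel'],48))
    return c
E
python3 -c "
from pin import *
look('w4'); go([510,-300,210])"
```

```text
t: 9.1
tool_pos: [485.3, -297.8, 244.3]
eef_rot: [1.0, 0.005, -0.0, -0.0]
contact_force: [0.4, -0.1, 0.0]
opening: 66.1
grasp_force: 0.0
t: 9.3
tool_pos: [484.5, -295.9, 244.2]
eef_rot: [1.0, 0.004, -0.001, -0.001]
contact_force: [-0.3, 0.7, 0.1]
opening: 66.4
grasp_force: 0.0
head 633 [ 549.37 -303.16   79.68] ((549.483154296875, -303.12493896484375), (20.10627555847168, 19.48994255065918), 83.48014831542969)
collar 213 [ 550.06 -300.75   51.47] ((548.4486694335938, -303.22711181640625), (39.80131149291992, 29.234201431274414), 72.97132873535156)
block 8635 [ 521.14 -292.4    47.57] ((506.8017578125, -326.81353759765625), (134.34645080566406, 130.7770233154297), 70.01834106445312)
drift [408.6 123.3] 0.93 [ 542.6  -409.17   48.  ]
drift [380.  208.8] 0.67 [ 464.17 -389.43   48.  ]
drift [292.1 115.9] 0.66 [ 547.49 -306.03   48.  ]
plug_gauge [265.2 183.3] 0.71 [ 487.48 -282.48   48.  ]
pin_block [276.7 143.3] 0.85 [ 523.65 -292.75   48.  ]
shift [0.02 0.01 0.04] turn [0. 0. 0.] now [ 485.2 -293.9  245.1] yaw 0.71 tilt 0.05 t 9.5
```

```bash
python3 -m handwheel '[[-0.5,[0.01,0,0.015],[0,0,0]],[-0.5,[0.01,0,0.015],[0,0,0]],[-0.5,[0,0,0],[0,0,0]],[-0.5,[0,0,0],[0,0,0]]]' >/dev/null; python3 -c "
from pin import *
look('w5'); go([546,-300,180])"
```

```text
head 770 [ 550.09 -302.77   79.71] ((549.5615234375, -303.01458740234375), (20.047630310058594, 20.241981506347656), 83.7647476196289)
collar 231 [ 556.41 -299.87   51.5 ] ((546.8176879882812, -303.5274963378906), (42.19562911987305, 27.68973159790039), 12.07779598236084)
block 9694 [ 521.45 -292.42   47.57] ((507.1062316894531, -325.41387939453125), (131.40811157226562, 130.3984375), 70.02303314208984)
drift [386.4 240.9] 0.93 [ 463.58 -387.82   48.  ]
drift [292.7 139.9] 0.82 [ 549.26 -304.36   48.  ]
drift [418.3 148.1] 0.66 [ 544.27 -407.44   48.  ]
plug_gauge [261.  211.5] 0.85 [ 489.14 -278.7    48.  ]
pin_block [278.9 169.8] 0.66 [ 524.84 -293.49   48.  ]
shift [0.04 0.   0.04] turn [0. 0. 0.] now [ 504.7 -295.6  216.1] yaw 0.55 tilt 0.06 t 10.1
```

```bash
python3 -c "
import cv2;a=cv2.imread('pics/w5.png');cv2.imwrite('pics/w5c.png',cv2.resize(a[0:200,180:380],(800,600) if 0 else (600,600)))"
```

```text
(no output)
```

View pics/w5c.png

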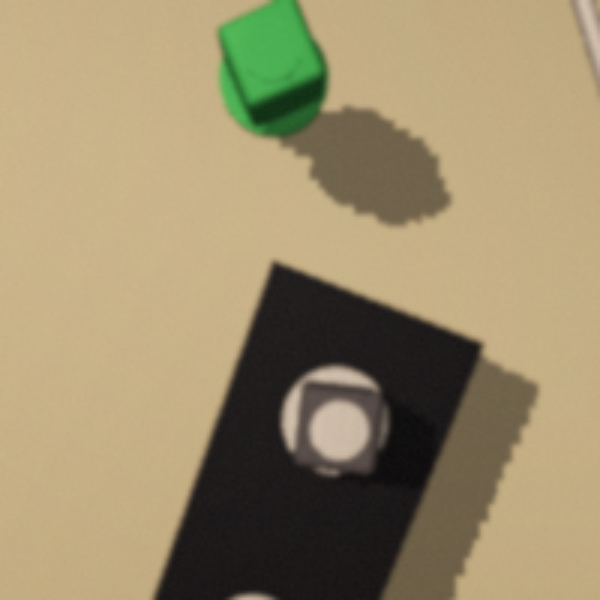

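The crop shows the drift's square head at about (340,430), turned about -6° from the world axes, with the round gauge below it and the green look-alike above. Both wrist views put the head top at (549.5, -303, 79.7) and the block top at 47.6, which agrees with the text (80 and 48).

```bash
python3 -m handwheel '[[-0.3,[0.022,0.003,0.0],[0,0,0]],[-0.3,[0.022,0.003,0.02],[0,0,0]],[-0.3,[0,0,0.04],[0,0,3.5]],[-0.3,[0,0,0.03],[0,0,3.5]],[-0.3,[0,0,0],[0,0,0]],[-0.3,[0,0,0],[0,0,0]],[-0.3,[0,0,0],[0,0,0]]]'; python3 -c "
from h import *
go([548.5,-302.5,74],-6.4)"
```

```text
t: 10.8
tool_pos: [550.0, -301.6, 127.5]
eef_rot: [0.998, -0.056, 0.002, 0.001]
contact_force: [0.1, -0.7, -0.1]
opening: 57.3
grasp_force: 0.0
shift [-0.0016  0.001   0.0535] turn [ 0.07 -0.18  0.02] now [ 550.  -301.6  127.5] yaw -6.38 tilt 0.2 t 10.8
```

```bash
python3 -m handwheel '[[-0.3,[-0.001,0.001,0.02],[0,0,0]],[-0.3,[0,0,0.02],[0,0,0]],[-0.3,[0,0,0.01],[0,0,0]],[-0.3,[0,0,0.0035],[0,0,0]],[-0.3,[0,0,0],[0,0,0]],[-0.3,[0,0,0],[0,0,0]]]'; python3 -m handwheel '[[0.7,[0,0,0],[0,0,0]],[0.7,[0,0,0],[0,0,0]],[0.7,[0,0,0],[0,0,0]],[0.7,[0,0,0],[0,0,0]],[0.7,[0,0,0],[0,0,0]],[0.7,[0,0,0],[0,0,0]],[0.7,[0,0,0],[0,0,0]]]' 30
```

```text
t: 11.4
tool_pos: [548.5, -302.1, 72.9]
eef_rot: [0.998, -0.056, 0.001, 0.0]
contact_force: [-0.5, 0.3, -0.0]
opening: 56.9
grasp_force: 0.0
t: 12.1
tool_pos: [547.7, -302.1, 71.8]
eef_rot: [0.998, -0.056, 0.0, 0.0]
contact_force: [-0.9, -0.4, 0.3]
opening: 19.6
grasp_force: 30.0
```

```bash
python3 -m handwheel '[[0.7,[0,0,-0.01],[0,0,0]],[0.7,[0,0,-0.02],[0,0,0]],[0.7,[0,0,-0.03],[0,0,0]],[0.7,[0,0,-0.035],[0,0,0]],[0.7,[0,0,-0.035],[0,0,0]],[0.7,[0,0,0],[0,0,0]],[0.7,[0,0,0],[0,0,0]]]'; python3 -c "
from h import *
go([548-46.6,-302.1+335.1,200])"
```

```text
t: 12.8
tool_pos: [547.9, -301.5, 202.6]
eef_rot: [0.998, -0.056, 0.001, 0.0]
contact_force: [0.5, 0.5, -1.6]
opening: 19.3
grasp_force: 30.0
shift [-0.0836 -0.3272  0.0025] turn [0. 0. 0.] now [ 547.9 -301.5  202.6] yaw -6.42 tilt 0.07 t 12.8
```

```bash
python3 -m handwheel '[[0.7,[-0.0105,-0.042,0],[0,0,0]],[0.7,[-0.0105,-0.042,0],[0,0,0]],[0.7,[-0.0105,-0.042,0],[0,0,0]],[0.7,[-0.0105,-0.042,0],[0,0,0]],[0.7,[-0.0105,-0.042,0],[0,0,0]],[0.7,[-0.0105,-0.042,0],[0,0,0]],[0.7,[-0.0105,-0.042,0],[0,0,0]],[0.7,[-0.0105,-0.033,0],[0,0,0]]]'; python3 -m handwheel '[[0.7,[0,0,0.02],[0,0,0]],[0.7,[0,0,0.02],[0,0,0]],[0.7,[0,0,0.01],[0,0,0]],[0.7,[0,0,0],[0,0,0]],[0.7,[0,0,0],[0,0,0]]]';python3 - <<'E'
from hole import *
np.set_printoptions(precision=2,suppress=True)
go([548-46.6,-302.1+335.1,140])
c=shot('wrist'); save(c,'w6.png'); print(bar(c,530,580))
print('tip',[(m['pixel'],m['confidence'],at_depth(c,m['pixel'])) for m in arm.mark_of('drift_tip','wrist')[:2]])
c=shot('side'); save(c,'s6.png')
for l in('drift_tip','drift','carriage'): print(l,[(m['pixel'],m['confidence']) for m in arm.mark_of(l,'side')[:2]])
E
```

```text
t: 13.6
tool_pos: [499.1, 35.4, 200.4]
eef_rot: [0.998, -0.055, -0.002, -0.0]
contact_force: [0.1, 0.3, -1.3]
opening: 19.4
grasp_force: 30.0
t: 14.1
tool_pos: [500.7, 32.4, 151.6]
eef_rot: [0.998, -0.056, -0.0, 0.0]
contact_force: [-0.1, 0.5, -1.2]
opening: 19.7
grasp_force: 30.0
shift [ 0.   -0.    0.01] turn [0. 0. 0.] now [500.7  32.4 151.6] yaw -6.46 tilt 0.05 t 14.1
(((554.9725341796875, 32.397308349609375), (12.35364055633545, 126.13909149169922), 0.4886682331562042), array([555.19,  31.25, 100.23]), np.int64(6113))
tip [([278.8, 229.2], 0.8, array([509.85,  32.25, 105.44]))]
drift_tip [([344.9, 187.6], 0.57), ([293.9, 232.9], 0.49)]
drift [([347.6, 174.9], 0.61), ([293.4, 217.0], 0.55)]
carriage [([294.5, 248.8], 0.68)]
```

View pics/w6.png

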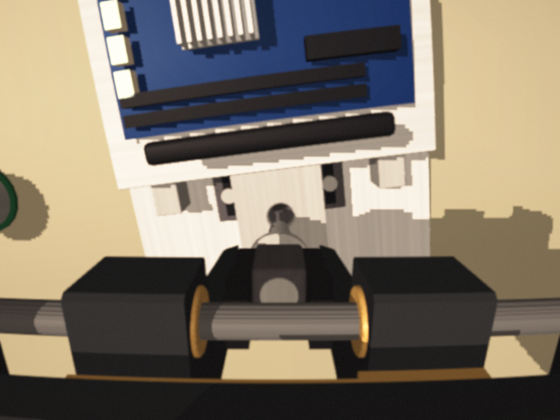

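The held drift's tip is at about (279,229), just in front of the tongue hole at (281,214) in this oblique view. Next I check both in world coordinates.

Run:
```python
from hole import *
np.set_printoptions(precision=2,suppress=True)
c=shot('wrist')
tip=arm.mark_of('drift_tip','wrist')[0]['pixel']
zt=arm.state()['tool_pos'][2]-68
print('tip',tip,zt,at_z(c,tip,zt)); print('hole',at_z(c,[281,214],59))
a=cv2.imread('pics/w6.png'); cv2.imwrite('pics/w6c.png',cv2.resize(a[190:260,235:325],(720,560),interpolation=cv2.INTER_CUBIC))
W=cloud(c)
```

```text
tip [280.5, 231.1] 84.04459860150851 [501.94  32.37  84.04]
hole [504.84  31.6   59.  ]
```

View pics/w6c.png

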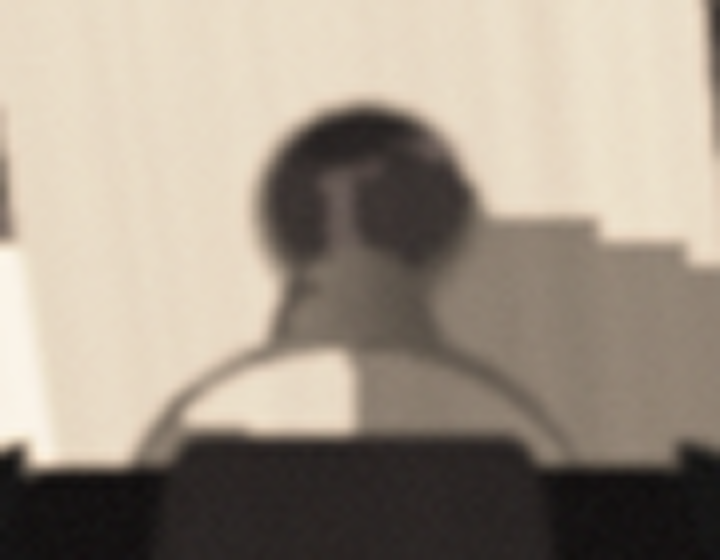

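```bash
python3 -m handwheel '[[0.7,[0.001,0,0.008],[0,0,0]],[0.7,[0,0,0.008],[0,0,0]],[0.7,[0,0,0.004],[0,0,0]],[0.7,[0,0,0],[0,0,0]],[0.7,[0,0,0],[0,0,0]]]';python3 - <<'E'
from hole import *
c=shot('wrist'); cv2.imwrite('pics/w7c.png',cv2.resize(c['color'][185:265,230:330,::-1],(750,600),interpolation=cv2.INTER_CUBIC))
E
```

```text
t: 15.0
tool_pos: [501.7, 32.5, 131.5]
eef_rot: [0.998, -0.056, -0.0, 0.0]
contact_force: [0.7, -0.8, -1.4]
opening: 19.8
grasp_force: 30.0
```

View pics/w7c.png

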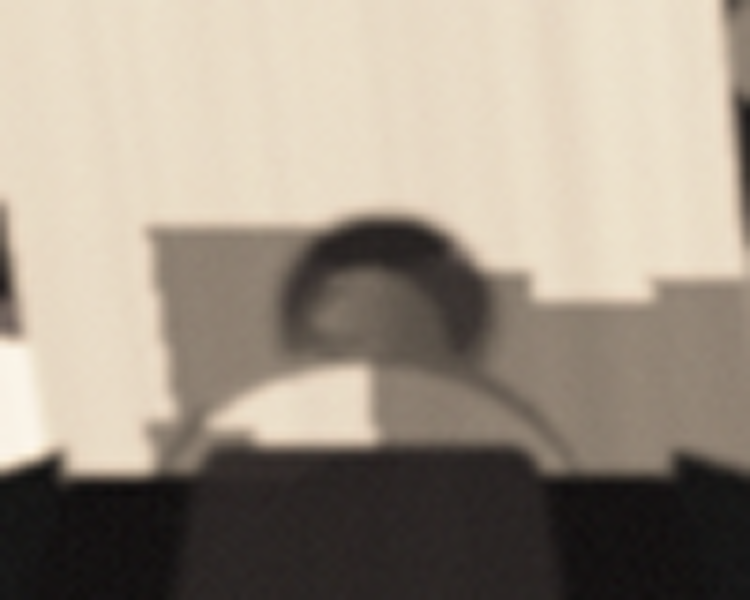

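The tip hangs over the hole: hole centre at column 386 and pin at 372, so about 1 mm to the tool's +y. Fore and aft it is centred.

```bash
python3 -m handwheel '[[0.7,[0,0.001,0.002],[0,0,0]],[0.7,[0,0,0],[0,0,0]]]' | grep -E "tool_pos|contact"; for i in 1 2 3 4; do python3 -m handwheel '[[0.7,[0,0,0.002],[0,0,0]],[0.7,[0,0,0],[0,0,0]]]' | grep -E "tool_pos|contact"; done
```

```text
tool_pos: [501.7, 31.3, 129.7]
contact_force: [-0.1, -0.8, -2.0]
tool_pos: [501.6, 31.4, 127.5]
contact_force: [0.7, -0.7, -2.1]
tool_pos: [501.6, 31.5, 125.5]
contact_force: [-0.0, -0.8, -0.9]
tool_pos: [501.6, 31.5, 123.5]
contact_force: [0.2, 0.2, -2.0]
tool_pos: [501.6, 31.4, 121.5]
contact_force: [0.1, -0.1, -1.3]
```

```bash
for i in 1 2 3; do python3 -m handwheel '[[0.7,[0,0,0.001],[0,0,0]],[0.7,[0,0,0],[0,0,0]]]' | grep -E "tool_pos|contact"; done
```

```text
tool_pos: [501.7, 31.5, 120.6]
contact_force: [0.1, 0.8, -0.5]
tool_pos: [501.7, 31.4, 119.6]
contact_force: [0.3, 0.1, -0.8]
tool_pos: [501.7, 31.5, 118.6]
contact_force: [0.5, -0.3, -0.9]
```

```bash
for i in 1 2 3 4; do python3 -m handwheel '[[0.7,[0,0,0.0005],[0,0,0]],[0.7,[0,0,0],[0,0,0]]]' | grep -E "tool_pos|contact"; done
```

```text
tool_pos: [501.7, 31.5, 118.2]
contact_force: [-0.5, 0.3, -0.6]
tool_pos: [501.7, 31.5, 117.7]
contact_force: [-0.3, 0.7, -1.1]
tool_pos: [501.7, 31.5, 117.2]
contact_force: [-0.2, -0.1, -1.0]
tool_pos: [501.8, 31.5, 116.7]
contact_force: [-0.1, 0.2, -1.3]
```

```bash
for i in 1 2 3 4; do python3 -m handwheel '[[0.7,[0,0,0.0005],[0,0,0]],[0.7,[0,0,0],[0,0,0]]]' | grep -E "tool_pos|contact"; done
```

```text
tool_pos: [502.0, 31.5, 116.6]
contact_force: [-1.3, -1.1, 4.7]
tool_pos: [502.1, 31.5, 116.6]
contact_force: [-1.8, -0.3, 9.5]
tool_pos: [502.3, 31.5, 116.4]
contact_force: [-3.1, -0.4, 14.0]
tool_pos: [502.4, 31.5, 116.4]
contact_force: [-4.8, -1.1, 18.6]
```

```bash
python3 -m handwheel '[[0.7,[0,0,-0.0015],[0,0,0]],[0.7,[0,0,0],[0,0,0]]]' | grep -E "tool_pos|contact"; for i in 1 2 3 4; do python3 -m handwheel '[[0.7,[0.001,-0.00012,0],[0,0,0]],[0.7,[0,0,0],[0,0,0]]]' | grep -E "tool_pos|contact"; done
```

```text
tool_pos: [502.1, 31.5, 116.6]
contact_force: [-1.7, -0.5, 5.4]
tool_pos: [502.5, 31.5, 116.5]
contact_force: [-2.9, 0.5, 8.9]
tool_pos: [502.9, 31.5, 116.5]
contact_force: [-5.6, 0.0, 11.0]
tool_pos: [503.7, 31.5, 116.4]
contact_force: [-4.6, 0.4, 11.5]
tool_pos: [504.7, 31.5, 116.3]
contact_force: [-5.2, -0.5, 9.7]
```

```bash
python3 -m handwheel '[[0.7,[0.001,-0.00012,-0.0003],[0,0,0]],[0.7,[0,0,0],[0,0,0]]]' | grep -E "tool_pos|contact"; for i in 1 2 3; do python3 -m handwheel '[[0.7,[0.001,-0.00012,0],[0,0,0]],[0.7,[0,0,0],[0,0,0]]]' | grep -E "tool_pos|contact"; done
```

```text
tool_pos: [505.5, 31.4, 116.4]
contact_force: [-4.3, -0.8, 7.2]
tool_pos: [505.9, 31.4, 116.3]
contact_force: [-6.1, 1.0, 9.5]
tool_pos: [506.6, 31.4, 116.3]
contact_force: [-7.1, -0.2, 10.0]
tool_pos: [507.3, 31.3, 116.2]
contact_force: [-6.6, 0.3, 10.1]
```

```bash
python3 -m handwheel '[[0.7,[0.001,-0.0001,-0.0003],[0,0,0]],[0.7,[0,0,0],[0,0,0]]]' | grep -E "tool_pos|contact"; for i in 1 2 3; do python3 -m handwheel '[[0.7,[0.001,-0.0001,0],[0,0,0]],[0.7,[0,0,0],[0,0,0]]]' | grep -E "tool_pos|contact"; done; python3 -c "
from h import *
go([510,31.5,116])"
```

```text
tool_pos: [507.8, 31.3, 116.2]
contact_force: [-7.7, -0.5, 8.8]
tool_pos: [508.7, 31.2, 116.1]
contact_force: [-7.3, -1.2, 7.8]
tool_pos: [509.7, 31.2, 116.1]
contact_force: [-6.8, -0.2, 7.1]
tool_pos: [510.6, 31.2, 115.9]
contact_force: [-7.8, -0.1, 6.6]
shift [-0.0006 -0.0002 -0.0001] turn [0. 0. 0.] now [510.6  31.2 115.9] yaw -6.43 tilt 0.42 t 20.85
```

```bash
for i in 1 2 3 4; do python3 -m handwheel '[[0.7,[0.001,-0.00016,0],[0,0,0]],[0.7,[0,0,0],[0,0,0]]]' | grep -E "tool_pos|contact"; done
```

```text
tool_pos: [511.6, 31.2, 115.8]
contact_force: [-6.1, -1.1, 4.0]
tool_pos: [512.5, 31.2, 115.6]
contact_force: [-7.3, -0.1, 3.5]
tool_pos: [513.4, 31.2, 115.6]
contact_force: [-7.4, 0.3, 3.2]
tool_pos: [514.3, 31.3, 115.6]
contact_force: [-7.7, 0.1, 3.3]
```

```bash
for i in 1 2; do python3 -m handwheel '[[0.7,[0,0,0.0005],[0,0,0]],[0.7,[0,0,0],[0,0,0]]]' | grep -E "tool_pos|contact"; done;  for i in 1 2; do python3 -m handwheel '[[0.7,[0.001,-0.00012,0],[0,0,0]],[0.7,[0,0,0],[0,0,0]]]' | grep -E "tool_pos|contact"; done
```

```text
tool_pos: [514.2, 31.2, 115.0]
contact_force: [-6.8, -0.3, 2.3]
tool_pos: [514.2, 31.2, 114.5]
contact_force: [-6.0, -0.6, 1.9]
tool_pos: [515.1, 31.2, 114.4]
contact_force: [-7.2, 0.5, 3.1]
tool_pos: [516.0, 31.2, 114.4]
contact_force: [-7.6, 0.1, 2.3]
```

The tip now sinks without resistance (2 mm below the block's top), so it has found the latch hole. I press on down gently.

```bash
for i in 1 2 3 4; do python3 -m handwheel '[[0.7,[0,0,0.001],[0,0,0]],[0.7,[0,0,0],[0,0,0]]]' | grep -E "tool_pos|contact"; done
```

```text
tool_pos: [516.0, 31.2, 113.3]
contact_force: [-6.6, -0.5, 2.6]
tool_pos: [516.0, 31.2, 112.3]
contact_force: [-7.6, -0.2, 1.3]
tool_pos: [515.9, 31.2, 111.3]
contact_force: [-7.8, -0.9, 2.7]
tool_pos: [515.9, 31.2, 110.3]
contact_force: [-8.0, -0.1, 1.8]
```

```bash
for i in 1 2 3 4 5 6; do python3 -m handwheel '[[0.7,[0,0,0.001],[0,0,0]],[0.7,[0,0,0.001],[0,0,0]]]' | grep -E "tool_pos|contact"; done
```

```text
tool_pos: [515.9, 31.2, 108.5]
contact_force: [-8.2, -0.7, 4.5]
tool_pos: [515.9, 31.2, 106.5]
contact_force: [-7.9, -0.5, 5.8]
tool_pos: [515.9, 31.2, 104.5]
contact_force: [-7.8, -0.6, 4.2]
tool_pos: [515.9, 31.2, 102.5]
contact_force: [-8.9, -0.5, 4.3]
tool_pos: [515.8, 31.2, 100.5]
contact_force: [-8.2, -0.1, 4.7]
tool_pos: [515.6, 31.2, 98.4]
contact_force: [-9.2, 0.4, 5.6]
```

```bash
for i in 1 2 3 4 ; do python3 -m handwheel '[[0.7,[0,0,0.001],[0,0,0]],[0.7,[0,0,0.001],[0,0,0]]]' | grep -E "tool_pos|contact|rot"; done
```

```text
tool_pos: [515.3, 31.2, 96.4]
eef_rot: [0.998, -0.056, -0.005, 0.001]
contact_force: [-9.6, -0.2, 5.5]
tool_pos: [515.0, 31.2, 94.3]
eef_rot: [0.998, -0.056, -0.005, 0.001]
contact_force: [-9.7, -0.4, 5.1]
tool_pos: [514.7, 31.2, 92.2]
eef_rot: [0.998, -0.056, -0.005, 0.001]
contact_force: [-10.8, 0.8, 4.4]
tool_pos: [514.5, 31.2, 90.2]
eef_rot: [0.998, -0.056, -0.006, 0.001]
contact_force: [-10.4, -0.2, 5.0]
```

```bash
python3 -m handwheel '[[0.7,[-0.0006,0,0.001],[0,0,0]],[0.7,[0,0,0.001],[0,0,0]]]' | grep -E "tool_pos|contact|rot";  for i in 1 2 3 ; do python3 -m handwheel '[[0.7,[0,0,0.001],[0,0,0]],[0.7,[0,0,0],[0,0,0]]]' | grep -E "tool_pos|contact|rot"; done
```

```text
tool_pos: [514.1, 31.2, 88.3]
eef_rot: [0.998, -0.056, -0.005, 0.001]
contact_force: [-11.5, -0.7, 4.9]
tool_pos: [513.9, 31.2, 87.0]
eef_rot: [0.998, -0.056, -0.006, 0.001]
contact_force: [-10.7, 0.1, 3.9]
tool_pos: [513.7, 31.2, 86.0]
eef_rot: [0.998, -0.056, -0.006, 0.001]
contact_force: [-10.7, -0.0, 2.8]
tool_pos: [513.6, 31.2, 84.9]
eef_rot: [0.998, -0.056, -0.006, 0.001]
contact_force: [-10.4, -0.2, 3.3]
```

```bash
for i in 1 2 ; do python3 -m handwheel '[[0.7,[-0.0007,0,0],[0,0,0]],[0.7,[0,0,0],[0,0,0]]]' | grep -E "tool_pos|contact"; done;  for i in 1 2 3 4; do python3 -m handwheel '[[0.7,[0,0,0.0007],[0,0,0]],[0.7,[0,0,0],[0,0,0]]]' | grep -E "tool_pos|contact|rot"; done
```

```text
tool_pos: [513.5, 31.2, 85.0]
contact_force: [-8.5, -0.3, 1.5]
tool_pos: [513.3, 31.3, 85.0]
contact_force: [-8.0, -0.1, -1.3]
tool_pos: [513.3, 31.3, 84.4]
eef_rot: [0.998, -0.056, -0.005, 0.001]
contact_force: [-8.7, -0.4, 1.7]
tool_pos: [513.2, 31.3, 83.8]
eef_rot: [0.998, -0.056, -0.005, 0.001]
contact_force: [-8.2, -1.0, 3.2]
tool_pos: [513.2, 31.3, 83.4]
eef_rot: [0.998, -0.056, -0.005, 0.001]
contact_force: [-11.4, -0.9, 7.3]
tool_pos: [513.2, 31.3, 83.3]
eef_rot: [0.998, -0.056, -0.005, 0.001]
contact_force: [-12.4, -0.7, 13.6]
```

```bash
for i in 1 2 ; do python3 -m handwheel '[[0.7,[-0.0006,0,0],[0,0,0]],[0.7,[0,0,0],[0,0,0]]]' | grep -E "tool_pos|contact|rot"; done; python3 -m handwheel '[[0.7,[0,0,0.0005],[0,0,0]],[0.7,[0,0,0],[0,0,0]]]' | grep -E "tool_pos|contact|rot"; python3 -c "
from h import *
go([513,31.5,83],-6.4)
c=shot('wrist'); cv2.imwrite('pics/w8.png',c['color'][:,:,::-1]); print(__import__('bar').bar(c,540,590))"
```

```text
tool_pos: [513.1, 31.3, 83.3]
eef_rot: [0.998, -0.056, -0.004, 0.001]
contact_force: [-11.5, -0.6, 11.9]
tool_pos: [513.1, 31.3, 83.3]
eef_rot: [0.998, -0.056, -0.004, 0.001]
contact_force: [-9.5, -1.5, 10.0]
tool_pos: [513.1, 31.3, 83.3]
eef_rot: [0.998, -0.056, -0.004, 0.001]
contact_force: [-11.1, -2.4, 16.1]
shift [-0.0001 -0.0002  0.0003] turn [ 0.16  0.43 -0.05] now [513.1  31.3  83.3] yaw -6.45 tilt 0.45 t 27.85
(((564.7817993164062, 32.74913024902344), (12.472837448120117, 125.03002166748047), 0.5742092728614807), array([565.40052733,  30.74831389, 100.24258425]), np.int64(15089))
```

View pics/w8.png

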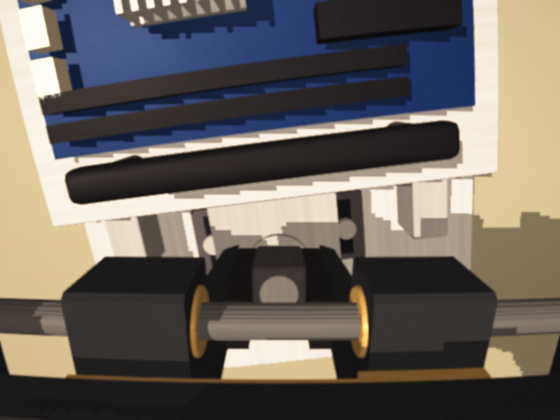

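The collar sits on the tongue and z is firm at 83.3. The carriage has moved in about 10 mm, to around -2. I relieve the forces, then let go.

```bash
for i in 1 2 3; do python3 -m handwheel '[[0.7,[-0.0007,0,-0.0004],[0,0,0]],[0.7,[0,0,0],[0,0,0]]]' | grep -E "tool_pos|contact|rot"; done
```

```text
tool_pos: [512.9, 31.3, 83.3]
eef_rot: [0.998, -0.056, -0.003, 0.001]
contact_force: [-8.0, -2.1, 10.0]
tool_pos: [512.7, 31.3, 83.4]
eef_rot: [0.998, -0.056, -0.003, 0.001]
contact_force: [-6.3, -1.7, 2.4]
tool_pos: [512.4, 31.4, 83.7]
eef_rot: [0.998, -0.056, -0.002, 0.001]
contact_force: [-5.2, -2.4, -1.8]
```

```bash
for i in 1 2; do python3 -m handwheel '[[0.7,[-0.0006,0,0.0003],[0,0,0]],[0.7,[0,0,0],[0,0,0]]]' | grep -E "tool_pos|contact|rot"; done
```

```text
tool_pos: [512.3, 31.5, 83.6]
eef_rot: [0.998, -0.056, -0.002, 0.001]
contact_force: [-4.8, -2.8, -0.8]
tool_pos: [512.2, 31.5, 83.6]
eef_rot: [0.998, -0.056, -0.001, 0.001]
contact_force: [-4.5, -2.9, -1.2]
```

Now a last light press to seat it, then open.

```bash
for i in 1 2; do python3 -m handwheel '[[0.7,[-0.0005,0,0.0005],[0,0,0]],[0.7,[0,0,0],[0,0,0]]]' | grep -E "tool_pos|contact|rot"; done; python3 -m handwheel '[[0.3,[0,0,0],[0,0,0]],[0.3,[0,0,0],[0,0,0]],[0.2,[0,0,0],[0,0,0]],[0,[0,0,0],[0,0,0]],[-0.2,[0,0,0],[0,0,0]],[-0.2,[0,0,0],[0,0,0]]]'
python3 -c "
from bar import *
c=shot('wrist'); print(bar(c,540,590))"
```

```text
tool_pos: [512.2, 31.6, 83.4]
eef_rot: [0.998, -0.056, -0.001, 0.001]
contact_force: [-4.5, -2.9, 2.1]
tool_pos: [512.1, 31.5, 83.3]
eef_rot: [0.998, -0.056, -0.0, 0.001]
contact_force: [-4.0, -3.8, 6.3]
t: 29.9
tool_pos: [512.5, 32.6, 83.1]
eef_rot: [0.998, -0.056, 0.0, -0.0]
contact_force: [0.2, 0.6, -0.0]
opening: 52.6
grasp_force: 0.0
(((563.053955078125, 32.678470611572266), (12.426140785217285, 124.93885803222656), 0.6144884824752808), array([563.6363141 ,  30.66938742, 100.23198772]), np.int64(14971))
```

```bash
python3 -m handwheel '[[-0.2,[0,0,-0.01],[0,0,0]],[-0.2,[0,0,-0.02],[0,0,0]],[-0.2,[0,0,-0.03],[0,0,0]],[-0.2,[0,0,-0.04],[0,0,0]],[-0.2,[-0.03,0,-0.04],[0,0,0]],[-0.2,[-0.03,0,0],[0,0,0]],[-0.2,[0,0,0],[0,0,0]],[-0.2,[0,0,0],[0,0,0]]]';python3 - <<'E'
from bar import *
np.set_printoptions(precision=2,suppress=True)
c=shot('wrist'); print(bar(c,540,590)); cv2.imwrite('pics/w9.png',c['color'][:,:,::-1])
W=cloud(c); near=np.hypot(W[...,0]-513,W[...,1]-31)<24
m=near&(W[...,2]>86)&(W[...,2]<96); P=W[m]; print('head',np.median(P,0),cv2.minAreaRect(P[:,:2].astype(np.float32)))
A=np.c_[P[:,:2]-P[:,:2].mean(0),np.ones(len(P))]; print('slope',np.linalg.lstsq(A,P[:,2],rcond=None)[0])
for a,b in((61.5,67),(56,61)):
    k=near&(W[...,2]>a)&(W[...,2]<b); print(a,k.sum(),np.median(W[k],0))
E
```

```text
t: 30.75
tool_pos: [452.8, 39.2, 223.9]
eef_rot: [0.998, -0.056, 0.001, 0.0]
contact_force: [0.1, -0.3, 0.1]
opening: 52.9
grasp_force: 0.0
(((563.0487670898438, 32.61960983276367), (12.550524711608887, 125.92845153808594), 0.5647119283676147), array([562.54,  32.13, 100.27]), np.int64(3670))
head [511.09  32.27  90.9 ] ((510.9104309082031, 32.284141540527344), (19.277929306030273, 18.89132308959961), 83.50303649902344)
slope [ 0.02 -0.01 90.83]
61.5 236 [516.11  32.22  62.83]
56 1909 [516.44  29.2   58.56]
```

View pics/w9.png

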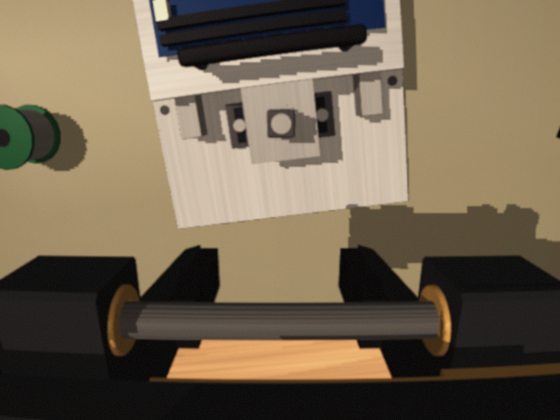

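The drift stands seated at (281,123). Its head top is 32.3 mm above the tongue and its axis is on the hole. The carriage is held at about -3.5 mm and the robot is clear.

```bash
python3 -c "
from cell import arm
print(arm.sign_off())"
```

```text
the job is handed in; nothing more can be done
None
```

I've handed the job in at about 31 s: the drift is seated upright with its collar flat on the tongue, the carriage is held in at about -3.5 mm against the contacts, and the robot is clear; the verdict was not shown.

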